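Hand-tighten the two loose tube caps in the slanted rack

ROBOT

A 6-joint arm with a two-finger parallel gripper is mounted at the origin on a cart in front of the work surface, level with it; the furniture and walls round the work are solid. World frame = base frame: x ahead of the robot, y to its left, z up, the work surface at z = 0. Lengths are in m, angles in rad, forces in N, time in s.
With the tool pointing down it reaches from about 0.375 to 0.9 m from the base axis. Payload 3.1 kg.
Tool frame: the origin (TCP) lies midway between the tips of the shut fingers; the grasp point (between the pads) lies 19 mm behind it; z points along the fingers, y is the direction in which the jaws open and shut (so a half turn about z gives the same grasp; the last joint's range is limited). The gripper opens to 85 mm and grips with 20 to 120 N. Pads are 22 mm wide; open, the fingers measure 114 mm over their backs; the gripper's body (76 mm by 85 mm) begins 54 mm behind the grasp point. The pads swing forward as they close: fully open they stand 13 mm farther back than shut.
Start: joints at [-0.178, 0.527, 1.433, -0, 1.181, -0.178], TCP at [0.625, 0, 0.231] pointing down, gripper open.
Joint ranges: [-3.08, 3.08], [-0.75, 2.2], [0.22, 2.44], [-1.43, 4.57], [0, 2.65], [-2.85, 2.85]. Speed limits (rad/s): [2.79, 2.79, 3.14, 3.14, 3.14, 3.14].

INTERFACE

Orientations are given as a unit quaternion [x, y, z, w].
In Python, from station import manip gives the robot as it stands. The module is installed in compiled form; this text tells all that it offers.
- The arm moves only by the tool drive_tool, never from a script. Its argument "deltas" is one flat list of numbers, 4 for each row, row after row: the shift along the tool's x, y, z in cm, then the turn about the tool's z in degrees. A call has 1 to 12 rows; each row is the pose to reach, as a shift and turn from the pose measured when the call began, along the tool's axes at that moment; what a row does not reach only later rows make up. A row lasts 1/10 s, in which the tool goes at most 50 mm and 8.59 degrees, less where a joint would pass 70% of its speed; a pose out of reach is approached as far as the arm can. A call with a gripper value outside its range is refused whole. "hand" is the finger opening in cm, from 0 to 8.54, set as the call begins (left out, the last holds). The fingers move at their own pace and stop on an object; "squeeze" is the grip in N (left out, the last holds). Time passes only in rows, so rows that repeat a pose let the fingers close. It gives the time, the measured TCP pose, the force and the opening at its end, in the units of the state.
- manip.sense(): the state, without advancing time (a new reading comes with each control period).
- manip.snapshot(name): name is "scene" or "side" or "wrist"; returns a dict with "frame" (400x640x3 uint8, red, green, blue), "depth" (400x640 float32, m along the optical axis (not along the pixel's ray), 0 where there is no reading), "fx", "fy", "cx", "cy" (pixels), "k1" (the pictures are not rectified: a ray, as slopes to the right and down, at radius r is drawn at 1 + k1 r^2 times it, then the intrinsics apply), "R" (3x3) and "t" (3): a world point X has camera coordinates R X + t. Camera axes: x right, y down, z forward; pixel columns grow to the right and rows downward; lengths in m; the calibration is good to about 2 mm. A picture is of the moment at which its call begins.
- manip.sign_off(): hands the job in, once; it reports no verdict.
The state is a dict: "t": time; "q": joint angles; "qd": joint speeds; "tau": joint torques, N m; "tcp_pos": TCP position; "tool_rot": TCP orientation; "force": force on the tool from outside, world axes, zero at the start; "ft_torque": the same for the moment, N m; "finger_gap": opening from 0.0 (shut) to 1.0 (fully open).
Only numpy, scipy, OpenCV 4.12 (cv2) and the standard library are available. Lean on these libraries where they do the work, as an engineer would, in place of code of your own. Each camera call takes 0.05 s, during which the arm holds its last target.

TASK

Screw the caps of the two large tubes in the slanted rack down (clockwise) until each is hand-tight against its stop, before the rack goes on the shaker. Do not wrench them: the tubes must not be twisted round in their holes. Leave the things standing on the worktop round the rack where they are.

Things in the scene. Friction and masses are not known exactly. Their poses are not given: they have to be found in the camera images.
- stand: fixed aluminium stand, base 125 x 270 mm, with a white slab rack (100 x 245 x 52 mm) sloping to the robot (the upright rack on its left is background). Origin under its middle; z up, x to its back, y along its length to the left; yaw within 0.3 rad. Rack and tubes lean 0.35 rad from vertical, tops towards the stand's -x. Small tubes in its rear row, 6 mm proud, are not part of the work.
- grip_left (a point): point on the left large tube's axis, 110 mm above its foot: mid-height of the cap when tight; fixed to the tube, not the cap. z runs up the leaning tube. The tube is 30 mm in diameter, about 60 mm of it out of the slab; its dark green screw cap is 35 mm in diameter, 12 mm high, top face 6 mm above this point when tight. More than 60 mm clear all round the axis, down to the slab.
- grip_right (a point): the same point on the right large tube, 124 mm from the left one.
- cap_left (a joint): left cap's angle on its tube, rad: 0 = tight against the stop, positive = unscrewed (anticlockwise seen from above the cap); it starts 1.2 to 3.6 rad loose. The cap is captive and cannot come off (4.6 is its other stop). It rises 1.2 mm per rad unscrewed. It turns against about 0.08 N m of friction until the stop.
- cap_right (a joint): the same for the right cap.
- tube_left (a joint): angle of the left tube in its hole, rad, 0 at the start, negative = twisted clockwise. The hole holds the tube by friction up to about 0.55 N m; a cap forced past its stop takes the tube round with it, and the tube stays where it was twisted to.
- tube_right (a joint): the same for the right tube.
- tip_box: bystander: grey closed tip box, 89 x 120 x 65 mm, loose on the worktop; origin under its middle
- dish: bystander: round petri dish, 90 mm across and 12 mm high, loose in front of the rack; origin under its middle
- spare: bystander: a spare dark green cap like those on the tubes, lying loose on the worktop; origin under its middle
- block: bystander: dark cooling block, 87 x 127 x 28 mm, loose; origin under its middle
- timer: bystander: white bench timer, 24 x 70 x 66 mm, standing loose; origin under its middle

How it is judged:
At the end, for the whole second after the job is handed in: both caps within 0.15 rad of their tight stop; neither tube was ever twisted more than 0.35 rad in its hole; no loose bystander moved more than 30 mm (value of joint each of cap_left, cap_right below 0.15 rad); the robot touches nothing.
It fails at once if the left tube is twisted round in its hole by more than 0.35 rad (value of joint tube_left below -0.35 rad or value of joint tube_left above 0.35 rad).
It fails at once if the right tube is twisted round in its hole by more than 0.35 rad (value of joint tube_right below -0.35 rad or value of joint tube_right above 0.35 rad).
It fails at once if a loose bystander on the worktop is moved by more than 30 mm (distance of any of tip_box, dish, spare, block, timer from where it was at the start of the episode above 0.03 m).
It also fails if it takes over 64 s, if anything falls off the work surface, if the arm or the gripper's body presses on something with over 40 N, if the wrist force passes 120 N, or if a joint passes its speed limit or range.

## Working session

There is one attempt and no reset: what is moved stays moved. The work goes in short steps, Python scripts to look and compute and a tool call to move; the robot and the scene stay as the last step left them, time stands still between calls to the robot, and variables do not carry over. Pictures are saved under pics/ and viewed, and the job is handed in when it is done.

Besides the shell and the picture viewer there is one more tool, called after ">>>" as a command line: name --argument value ..., lists and objects as JSON in quotes. drive_tool: Moves the arm, as the interface text tells. Its arguments: {"type":"object","properties":{"deltas":{"type":"array"},"hand":{"type":"number"},"squeeze":{"type":"number"}},"required":["deltas"]}

```bash
mkdir -p pics; cat > h.py <<'E'
import numpy as np, cv2
from station import manip
def snap(n,f):
    s=manip.snapshot(n); np.savez('pics/'+f+'.npz',**s)
    cv2.imwrite('pics/'+f+'.png',cv2.cvtColor(s['frame'],cv2.COLOR_RGB2BGR)); return s
def load(f): return dict(np.load('pics/'+f+'.npz'))
def px2w(s,u,v,d=None):
    if d is None:
        p=s['depth'][int(v)-1:int(v)+2,int(u)-1:int(u)+2]; d=np.median(p[p>0])
    K=np.array([[s['fx'],0,s['cx']],[0,s['fy'],s['cy']],[0,0,1]],float)
    xd=np.array([(u-s['cx'])/s['fx'],(v-s['cy'])/s['fy']]); x=xd.copy()
    for _ in range(20): x=xd/(1+s['k1']*(x@x))
    return s['R'].T@(np.array([x[0]*d,x[1]*d,d])-s['t'])
def w2px(s,X):
    c=s['R']@np.asarray(X)+s['t']; x=c[:2]/c[2]; x=x*(1+s['k1']*(x@x))
    return np.array([x[0]*s['fx']+s['cx'],x[1]*s['fy']+s['cy']])
E
python3 - <<'E'
from h import *
for n in ['scene','side','wrist']:
    s=snap(n,n+'0'); print(n,s['fx'],s['k1'],-s['R'].T@s['t'],s['R'][2])
print(manip.sense())
E
```

```text
scene 369.2580098514746 0.021333463280334173 [-0.27453657 -0.50360496  0.69128337] [ 0.70056577  0.44887547 -0.55472373]
side 507.15221593886037 -0.02192480557952477 [-0.1478195  -1.10845733  1.00850117] [ 0.4070151   0.69359224 -0.59436395]
wrist 338.32687692178393 -0.05051396204334956 [0.62309839 0.0700965  0.37344146] [-0.00131376 -0.27014804 -0.9628179 ]
{'t': 0.15, 'q': array([-1.78512230e-01,  5.28230549e-01,  1.43359127e+00, -1.14382811e-05,
        1.18138835e+00, -1.78499769e-01]), 'qd': array([-0.00011014, -0.00263166, -0.00365343, -0.00044897, -0.00176771,
       -0.00145843]), 'tau': array([ 1.17890530e-03, -4.42742836e+01, -1.78276026e+01, -2.15643640e-04,
        5.61750654e-03, -9.84718270e-06]), 'tcp_pos': array([6.24465641e-01, 1.15045688e-04, 2.30577299e-01]), 'tool_rot': array([ 7.07109417e-01,  7.07103682e-01, -4.65591367e-04, -6.61314093e-04]), 'force': array([ 0.14677212,  0.4430592 , -0.48327115]), 'ft_torque': array([-0.04152105,  0.01393979,  0.01650603]), 'finger_gap': 1.000806301606083}
```

View pics/scene0.png

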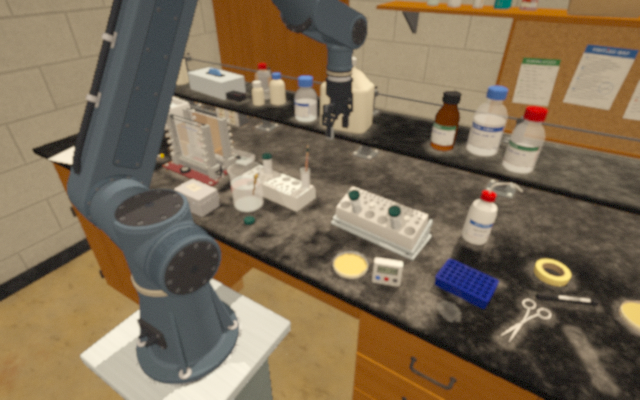

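View pics/side0.png

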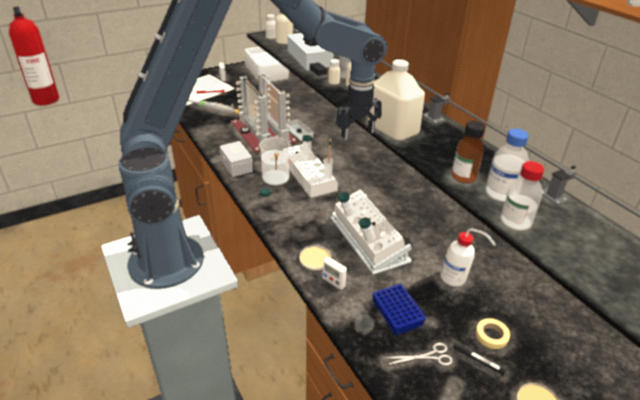

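View pics/wrist0.png

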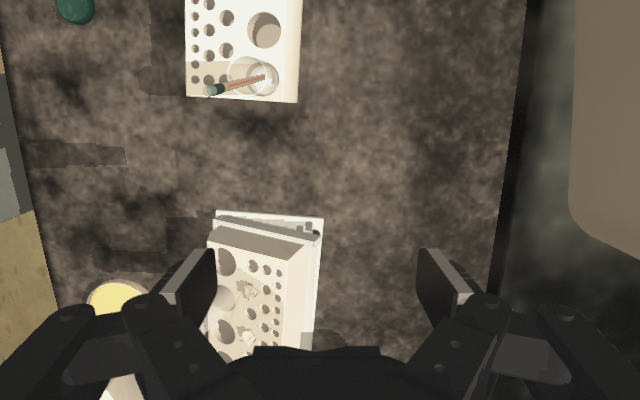

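```bash
python3 - <<'E'
from h import *
for f,c in [('scene0',[(354,196),(394,211)]),('side0',[(343,197),(365,224)])]:
    s=load(f)
    for u,v in c: print(f,px2w(s,u,v))
for f,r in [('scene0',(320,170,440,290)),('side0',(290,170,430,290))]:
    s=load(f); a,b,c,d=r
    im=cv2.resize(s['frame'][b:d,a:c],None,fx=5,fy=5,interpolation=cv2.INTER_CUBIC)
    cv2.imwrite('pics/%s_z.png'%f,im[...,::-1])
s=load('wrist0')
for p in [(210,230),(304,247),(222,211),(324,220),(273,364),(308,240)]: print(p,px2w(s,*p))
E
```

```text
scene0 [ 0.49301702 -0.13245224  0.13576596]
scene0 [ 0.4866262  -0.25215532  0.13496177]
side0 [ 0.49849231 -0.12931074  0.13801913]
side0 [ 0.48935709 -0.25816337  0.13516805]
(210, 230) [ 0.49668669 -0.07802623  0.00050143]
(304, 247) [ 0.61035297 -0.07408026  0.05644715]
(222, 211) [ 0.51500676 -0.05185493  0.00766545]
(324, 220) [ 0.63181801 -0.06493652  0.00109503]
(273, 364) [0.61324302 0.01266012 0.31091908]
(308, 240) [ 0.61464497 -0.06371452  0.06260492]
```

View pics/scene0_z.png

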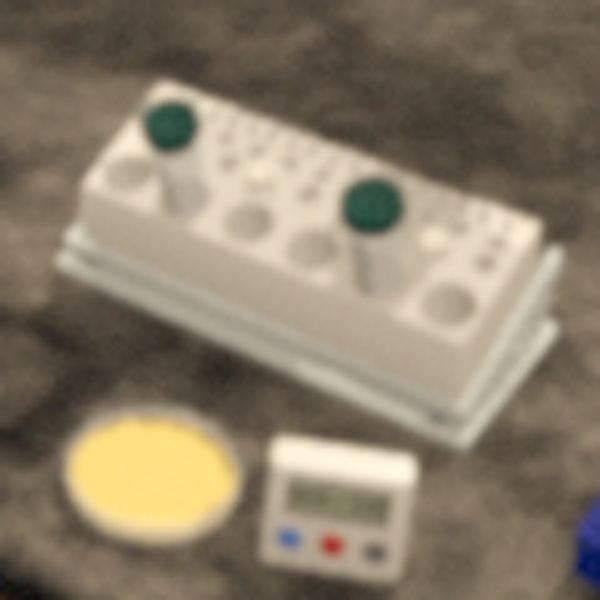

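View pics/side0_z.png

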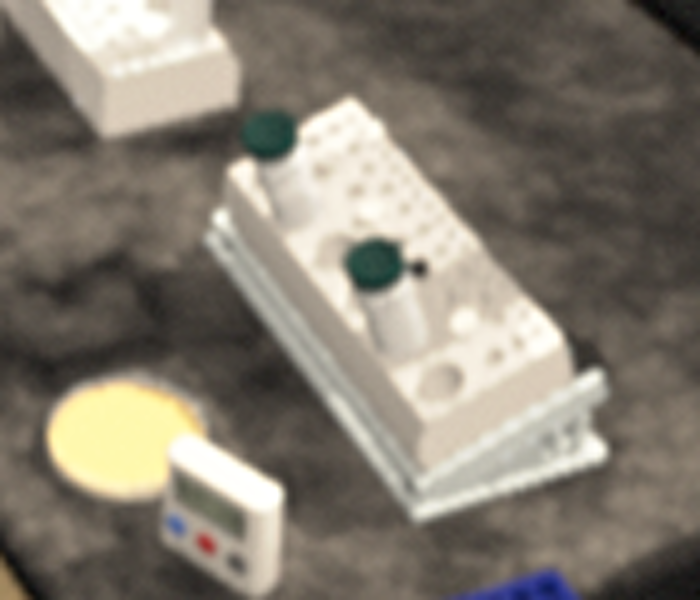

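>>> drive_tool --deltas '[-2,-1.5,0,8,-4,-3,0,16,-6,-4.5,-1,24,-8,-6,-1,32,-10,-7.5,-2,40,-12,-9,-2,48,-14,-10.5,-2,56,-16,-12,-2,64,-18,-13,-2,72,-19,-13.5,-2,80,-19,-13.5,-2,87,-19,-13.5,-2,87]'

```text
t: 1.35
tcp_pos: [0.4891, -0.1902, 0.2505]
tool_rot: [1.0, 0.026, -0.001, -0.0]
force: [-0.4, -0.5, 0.0]
finger_gap: 1.003
```

```bash
python3 - <<'E'
from h import *
s=snap('wrist','w1'); print(manip.sense())
cv2.imwrite('pics/w1_z.png',cv2.resize(s['frame'][100:400,140:500],None,fx=2,fy=2,interpolation=cv2.INTER_CUBIC)[...,::-1])
E
```

```text
{'t': 1.4, 'q': array([-5.83081564e-01,  3.69709665e-01,  1.65818325e+00, -6.69909604e-04,
        1.11586049e+00,  9.33613329e-01]), 'qd': array([ 0.0103551 , -0.00101947, -0.00038693, -0.00063337,  0.00116867,
       -0.01407446]), 'tau': array([-2.71212291e-01, -3.57756293e+01, -1.68570703e+01, -1.54377596e-02,
        3.43829903e-03,  1.29994056e-01]), 'tcp_pos': array([ 0.48922123, -0.18992448,  0.25051001]), 'tool_rot': array([ 9.99629523e-01,  2.71948524e-02, -1.05775793e-03, -3.72563479e-04]), 'force': array([0.25002835, 0.25321965, 0.35355568]), 'ft_torque': array([-0.02847984, -0.08832545,  0.04322902]), 'finger_gap': 1.0023558175733418}
```

View pics/w1.png

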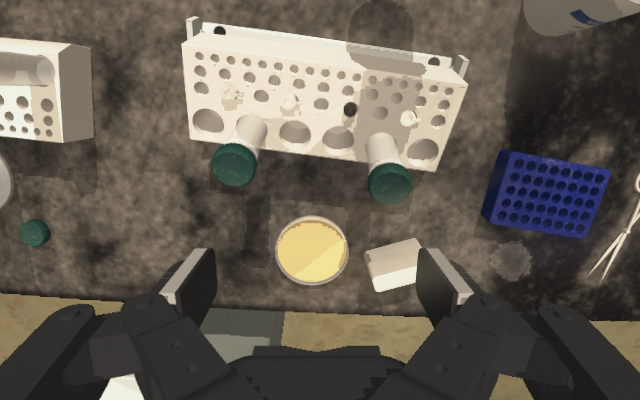

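```bash
cat > seg.py <<'E'
from h import *
from scipy.optimize import least_squares
def caps(s,zmin=0.08):
    hsv=cv2.cvtColor(s['frame'],cv2.COLOR_RGB2HSV)
    m=((hsv[...,0]>70)&(hsv[...,0]<100)&(hsv[...,1]>90)&(hsv[...,2]>25)).astype(np.uint8)
    n,l,st,ce=cv2.connectedComponentsWithStats(m); out=[]
    for i in range(1,n):
        if st[i,4]<80: continue
        vs,us=np.where((l==i)&(s['depth']>0))
        P=np.array([px2w(s,u,v,s['depth'][v,u]) for u,v in zip(us,vs)])
        if np.median(P[:,2])<zmin: continue
        out.append((ce[i],st[i],P))
    return out
E
python3 - <<'E'
from seg import *
for f in ['w1','side0','scene0']:
    s=load(f)
    for c,st,P in caps(s):
        # plane fit robust on top
        n=np.array([-.343,0,.94]); d=P@n
        top=P[d>np.percentile(d,95)-.004]
        c0=np.median(top,0)
        q=top-top.mean(0); u,sv,vt=np.linalg.svd(q); nn=vt[2]*np.sign(vt[2,2])
        print(f,c.round(1),st,len(top),top.mean(0).round(4),nn.round(3),((top.max(0)+top.min(0))/2).round(4),(top.max(0)-top.min(0)).round(4))
s=load('w1')
for p in [(190,46),(465,86),(190,138),(434,170),(208,122),(423,152)]: print(p,px2w(s,*p).round(4))
E
```

```text
w1 [238.1 155.1] [212 144  44  34 458] 302 [ 0.5106 -0.1285  0.1407] [-0.294 -0.003  0.956] [ 0.5071 -0.1244  0.1397] [0.0239 0.0323 0.0097]
w1 [378.1 173. ] [368 164  24  27 201] 123 [ 0.5034 -0.2366  0.1383] [-0.109  0.304  0.946] [ 0.499  -0.2374  0.1369] [0.0204 0.015  0.009 ]
w1 [400.8 170.4] [390 164  21  19 127] 79 [ 0.5057 -0.2542  0.1397] [ 0.526 -0.43   0.733] [ 0.5041 -0.2537  0.1397] [0.0112 0.0149 0.0046]
scene0 [502.6   3.4] [495   0  17   8 124] 21 [ 1.9843 -0.1525  0.4792] [-0.242  0.028  0.97 ] [ 1.9835 -0.1551  0.4777] [0.025  0.0638 0.009 ]
(190, 46) [ 0.5946 -0.0782  0.094 ]
(465, 86) [ 0.5749 -0.3116  0.0938]
(190, 138) [ 0.5141 -0.0635  0.0621]
(434, 170) [ 0.495  -0.3061  0.0636]
(208, 122) [ 0.5286 -0.075   0.0405]
(423, 152) [ 0.5095 -0.2994  0.0425]
```

View pics/w1_z.png

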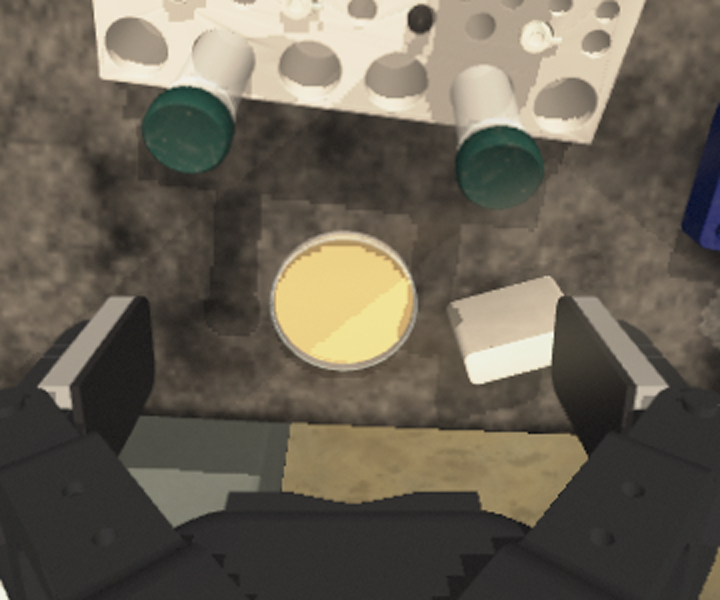

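```bash
cat > fit.py <<'E'
from h import *
from scipy.optimize import minimize
psi=-0.079
A=np.array([-np.cos(psi)*np.sin(.35),-np.sin(psi)*np.sin(.35),np.cos(.35)])
E1=np.array([-np.sin(psi),np.cos(psi),0]); E2=np.cross(A,E1)
def cyl(c):  # c = cap mid-height centre
    th=np.linspace(0,2*np.pi,48,endpoint=False)
    r=.0175*(np.cos(th)[:,None]*E1+np.sin(th)[:,None]*E2)
    return np.vstack([c+r+.006*A,c+r-.006*A])
S=8
def rend(s,c,x0,y0,w,h):
    p=np.array([w2px(s,X) for X in cyl(c)])
    hull=cv2.convexHull(((p-[x0-.5,y0-.5])*S-.5).astype(np.float32).round().astype(np.int32))
    im=np.zeros((h*S,w*S),np.uint8); cv2.fillConvexPoly(im,hull,255)
    return cv2.resize(im,(w,h),interpolation=cv2.INTER_AREA)/255.
def mask(s,px,win):
    f=s['frame'].astype(int); x0,y0,w,h=win
    m=((f[...,1]-f[...,0]>10)&(f[...,1]>f[...,0]*1.3))[y0:y0+h,x0:x0+w].astype(np.uint8)
    n,l,st,ce=cv2.connectedComponentsWithStats(m)
    i=l[px[1]-y0,px[0]-x0]; 
    if i==0: i=1+np.argmax(st[1:,4])
    return (l==i).astype(float),st[i]
def fit(s,px,c0,half=40):
    win=(px[0]-half,px[1]-half,2*half,2*half); m,st=mask(s,px,win)
    f=lambda c:np.abs(rend(s,c,*win)-m).sum()
    best=None
    for dz in(-.006,0,.006):
        r=minimize(f,np.array(c0)+[0,0,dz],method='Nelder-Mead',options=dict(initial_simplex=np.array(c0)+[0,0,dz]+.006*np.vstack([np.zeros(3),np.eye(3)]),xatol=1e-5,fatol=.01))
        if best is None or r.fun<best.fun: best=r
    x0,y0,w,h=win; D=s['depth'][y0:y0+h,x0:x0+w]; inner=cv2.erode(m.astype(np.uint8),np.ones((5,5)))>0
    vs,us=np.where(inner&(D>0)); P=np.array([px2w(s,u+x0,v+y0,D[v,u]) for u,v in zip(us,vs)])
    d=(P-best.x)@A; lat=(P-best.x)-np.outer(d,A); t=np.hypot(*(lat@np.c_[E1,E2]).T)<.012
    return best.x,best.fun,m.sum(),st[:4]+[x0,y0,0,0] if False else m.sum(),np.median(d[t]) if t.any() else None
E
python3 - <<'E'
from fit import *
for f,pts in [('w1',[(233,167),(390,186)]),('side0',[(343,197),(365,224)]),('scene0',[(354,196),(394,211)])]:
    s=load(f)
    for p,c0 in zip(pts,[(.493,-.131,.135),(.488,-.255,.133)]):
        print(f,fit(s,p,c0,40 if f=='w1' else 12))
E
```

```text
w1 (array([ 0.49973711, -0.11868528,  0.11311897]), np.float64(114.2705882352941), np.float64(1442.0), np.float64(1442.0), np.float64(0.022566370772531392))
w1 (array([ 0.47813029, -0.26564074,  0.04109492]), np.float64(315.42352941176466), np.float64(982.0), np.float64(982.0), None)
side0 (array([ 0.69888859,  0.17113537, -0.12746767]), np.float64(10.83529411764706), np.float64(71.0), np.float64(71.0), None)
side0 (array([ 0.76353982,  0.11096873, -0.2348362 ]), np.float64(8.545098039215688), np.float64(69.0), np.float64(69.0), None)
scene0 (array([ 0.95290581,  0.09236078, -0.19090596]), np.float64(6.121568627450982), np.float64(54.0), np.float64(54.0), None)
scene0 (array([ 0.87096745, -0.12547155, -0.14550389]), np.float64(7.043137254901961), np.float64(73.0), np.float64(73.0), None)
```

```bash
python3 - <<'E'
from fit import *
s=load('w1'); f=s['frame']
for u,v in [(233,150),(233,165),(233,180),(390,170),(390,185),(390,197),(300,200),(215,190)]: print(u,v,f[v,u],s['depth'][v,u],px2w(s,u,v).round(4))
print(f[150:206:4,390].tolist())
E
```

```text
233 150 [49 87 74] 0.24984367 [ 0.517  -0.1252  0.1429]
233 165 [51 72 61] 0.2575025 [ 0.5048 -0.1242  0.1391]
233 180 [57 84 70] 0.26658538 [ 0.4918 -0.1228  0.134 ]
390 170 [62 89 77] 0.25524044 [ 0.5076 -0.2439  0.1412]
390 185 [55 71 60] 0.26491696 [ 0.4947 -0.2464  0.1363]
390 197 [67 80 68] 0.2706104 [ 0.4841 -0.2482  0.1332]
300 200 [81 73 64] 0.41049284 [ 0.4378 -0.1716  0.0006]
215 190 [72 66 57] 0.40867615 [ 4.448e-01 -6.830e-02 -1.000e-04]
[[220, 209, 187], [221, 212, 189], [228, 220, 201], [174, 170, 152], [48, 75, 64], [62, 89, 77], [32, 49, 43], [42, 60, 51], [44, 63, 54], [49, 68, 57], [52, 70, 59], [59, 74, 62], [68, 79, 68], [74, 85, 72]]
```

```bash
python3 - <<'E'
import re
t=open('fit.py').read()
t=t.replace("m=((f[...,1]-f[...,0]>10)&(f[...,1]>f[...,0]*1.3))[y0:y0+h,x0:x0+w].astype(np.uint8)",
"d0=s['depth'][px[1],px[0]]; m=((np.abs(s['depth']-d0)<.035)&(f[...,1]-f[...,0]>3)&(f.max(2)<130))[y0:y0+h,x0:x0+w].astype(np.uint8); m=cv2.morphologyEx(m,cv2.MORPH_CLOSE,np.ones((5,5)))")
open('fit.py','w').write(t)
E
python3 - <<'E'
from fit import *
for f,pts in [('w1',[(233,167),(390,186)]),('side0',[(343,197),(365,224)]),('scene0',[(354,196),(394,211)])]:
    s=load(f)
    for p,c0 in zip(pts,[(.504,-.123,.131),(.493,-.246,.130)]):
        print(f,fit(s,p,c0,40 if f=='w1' else 12))
E
```

```text
w1 (array([ 0.50067194, -0.11948854,  0.11668344]), np.float64(54.043137254901964), np.float64(1547.0), np.float64(1547.0), np.float64(0.01949940129814718))
w1 (array([ 0.49020656, -0.25106977,  0.11242301]), np.float64(48.82352941176471), np.float64(1443.0), np.float64(1443.0), np.float64(0.021409348816745458))
side0 (array([ 0.51066625, -0.11337177,  0.12355312]), np.float64(29.498039215686276), np.float64(86.0), np.float64(86.0), np.float64(0.016136704126082105))
side0 (array([ 0.63783035, -0.05720237, -0.06390981]), np.float64(8.721568627450981), np.float64(94.0), np.float64(94.0), None)
scene0 (array([ 7.61479379e-01, -4.60845888e-04, -5.42173797e-02]), np.float64(8.556862745098039), np.float64(76.0), np.float64(76.0), None)
scene0 (array([ 0.69065567, -0.18464263, -0.01320734]), np.float64(8.349019607843138), np.float64(100.0), np.float64(100.0), None)
```

```bash
cat >> fit.py <<'E'
def fit2(s,px,c0,half=40):
    win=(px[0]-half,px[1]-half,2*half,2*half); m,st=mask(s,px,win); x0,y0,w,h=win
    D=s['depth'][y0:y0+h,x0:x0+w]; inner=cv2.erode(m.astype(np.uint8),np.ones((5,5)))>0
    vs,us=np.where(inner&(D>0)); P=np.array([px2w(s,u+x0,v+y0,D[v,u]) for u,v in zip(us,vs)])
    def f(c):
        d=(P-c)@A; lat=(P-c)-np.outer(d,A); t=np.hypot(*(lat@np.c_[E1,E2]).T)<.013
        k=abs(np.median(d[t])-.006) if t.any() else .05
        return np.abs(rend(s,c,*win)-m).sum()+k*5e4
    r=minimize(f,c0,method='Nelder-Mead',options=dict(initial_simplex=np.array(c0)+.004*np.vstack([np.zeros(3),np.eye(3)]),xatol=1e-5,fatol=.01))
    q=P-P.mean(0); 
    return r.x.round(4),round(r.fun,1),m.sum()
E
python3 - <<'E'
from fit import *
for f,pts in [('w1',[(233,167),(390,186)]),('side0',[(343,197),(365,224)]),('scene0',[(354,196),(394,211)])]:
    s=load(f)
    for p,c0 in zip(pts,[(.504,-.123,.131),(.493,-.246,.130)]):
        print(f,fit2(s,p,c0,40 if f=='w1' else 12))
E
```

```text
w1 (array([ 0.5028, -0.1229,  0.1318]), np.float64(169.3), np.float64(1547.0))
w1 (array([ 0.4933, -0.2472,  0.1298]), np.float64(182.9), np.float64(1443.0))
side0 (array([ 0.5032, -0.1225,  0.1326]), np.float64(32.4), np.float64(86.0))
side0 (array([ 0.4947, -0.2449,  0.1297]), np.float64(42.1), np.float64(94.0))
scene0 (array([ 0.5029, -0.1217,  0.1332]), np.float64(57.7), np.float64(76.0))
scene0 (array([ 0.4938, -0.2484,  0.1306]), np.float64(55.3), np.float64(100.0))
```

>>> drive_tool --deltas '[0.9,-3.3,1,-8,1.74,-6.66,2,-16,1.74,-6.66,5,-24,1.74,-6.66,8,-32,1.74,-6.66,9.5,-37,1.74,-6.66,9.5,-37]' --hand 6 --squeeze 20

```text
t: 2.0
tcp_pos: [0.5013, -0.1211, 0.1534]
tool_rot: [0.939, 0.344, -0.003, -0.003]
force: [0.2, -0.5, 0.7]
finger_gap: 0.701
```

```bash
cat > st.py <<'E'
from h import *
import sys
from scipy.spatial.transform import Rotation as Ro
s=manip.sense(); R=Ro.from_quat(s['tool_rot']).as_matrix()
psi=np.degrees(np.arctan2(-.078,.997)-np.arctan2(R[1,0],R[0,0]))  # negative=anticlockwise of aligned
print('t',round(s['t'],2),'tcp',s['tcp_pos'].round(4),'psi(cw+)',(-0+(-psi*-1)).round(1),'F',s['force'].round(1),'T',s['ft_torque'].round(3),'gap',round(s['finger_gap']*85.4,1),'q6',s['q'][5].round(2),'tilt',R[2].round(3))
if len(sys.argv)>3:
    tgt=np.array([float(a) for a in sys.argv[1:4]]); print('delta cm tool',(100*R.T@(tgt-s['tcp_pos'])).round(2))
E
python3 st.py .503 -.1225 .1175; python3 - <<'E'
from h import *
s=snap('wrist','w2')
E
```

```text
t 2.0 tcp [ 0.5013 -0.1211  0.1534] psi(cw+) -44.8 F [ 0.2 -0.5  0.7] T [0.045 0.005 0.007] gap 59.9 q6 0.41 tilt [-0.003 -0.007 -1.   ]
delta cm tool [0.05 0.25 3.58]
```

View pics/w2.png

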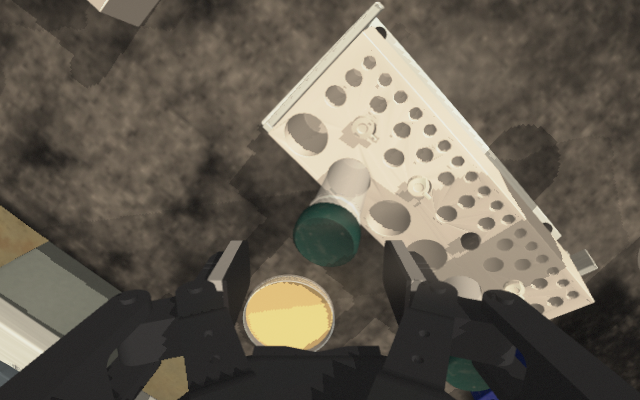

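```bash
python3 - <<'E'
from fit import *
s=load('w2'); print(fit2(s,(327,235),(.503,-.1225,.132)), w2px(s,manip.sense()['tcp_pos']))
cv2.imwrite('pics/w2z.png',cv2.resize(s['frame'][180:340,180:460],None,fx=2.8,fy=2.8,interpolation=cv2.INTER_CUBIC)[...,::-1])
E
```

```text
(array([ 0.5027, -0.1237,  0.1318]), np.float64(347.8), np.float64(3394.0)) [322.97159865 254.08774632]
```

View pics/w2z.png

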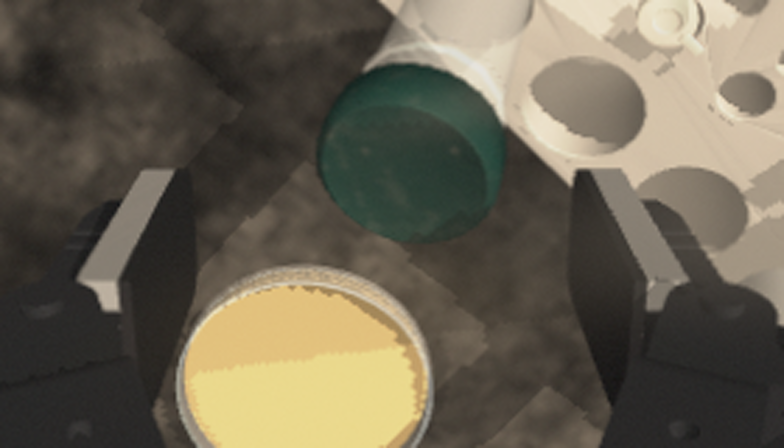

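>>> drive_tool --deltas '[0.02,0.28,2,0,0.02,0.28,3.6,0,0.02,0.28,3.6,0]'

```text
t: 2.35
tcp_pos: [0.5037, -0.1234, 0.1182]
tool_rot: [0.939, 0.343, -0.002, -0.002]
force: [-0.6, 0.3, 0.3]
finger_gap: 0.703
```

>>> drive_tool --deltas '[0,0,0,0,0,0,0,0,0,0,0,0,0,0,0,0]' --hand 2.5

```text
t: 2.75
tcp_pos: [0.5052, -0.1244, 0.1197]
tool_rot: [0.939, 0.343, -0.001, -0.001]
force: [-0.4, -2.5, 4.9]
finger_gap: 0.401
```

```bash
python3 st.py .5028 -.123 .1175; python3 - <<'E'
from h import *
s=snap('wrist','w3')
cv2.imwrite('pics/w3z.png',cv2.resize(s['frame'][180:340,180:460],None,fx=2.8,fy=2.8,interpolation=cv2.INTER_CUBIC)[...,::-1])
E
```

```text
t 2.75 tcp [ 0.5052 -0.1244  0.1197] psi(cw+) -44.6 F [-0.4 -2.5  4.9] T [-0.437 -0.136 -0.05 ] gap 34.2 q6 0.42 tilt [-0.001 -0.002 -1.   ]
delta cm tool [-0.09 -0.26  0.22]
```

View pics/w3z.png

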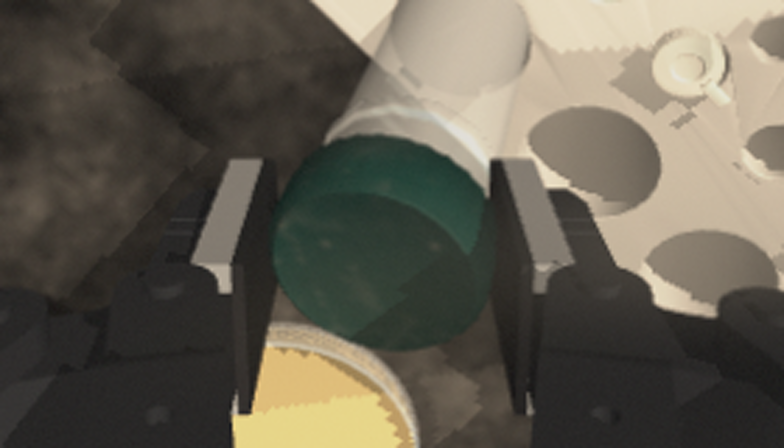

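>>> drive_tool --deltas '[0,0,0,8,0,0,0,16,0,0,0,24,0,0,0,32]'

```text
t: 3.2
tcp_pos: [0.5054, -0.1242, 0.1194]
tool_rot: [0.998, 0.068, -0.001, -0.0]
force: [0.6, -2.4, -0.8]
finger_gap: 0.397
```

```bash
python3 st.py; python3 - <<'E'
from h import *
s=snap('wrist','w4')
cv2.imwrite('pics/w4z.png',cv2.resize(s['frame'][180:340,180:460],None,fx=2.8,fy=2.8,interpolation=cv2.INTER_CUBIC)[...,::-1])
E
```

```text
t 3.2 tcp [ 0.5054 -0.1242  0.1194] psi(cw+) -12.3 F [ 0.6 -2.4 -0.8] T [-0.224 -0.109  0.123] gap 33.9 q6 0.98 tilt [-0.002 -0.001 -1.   ]
```

View pics/w4z.png

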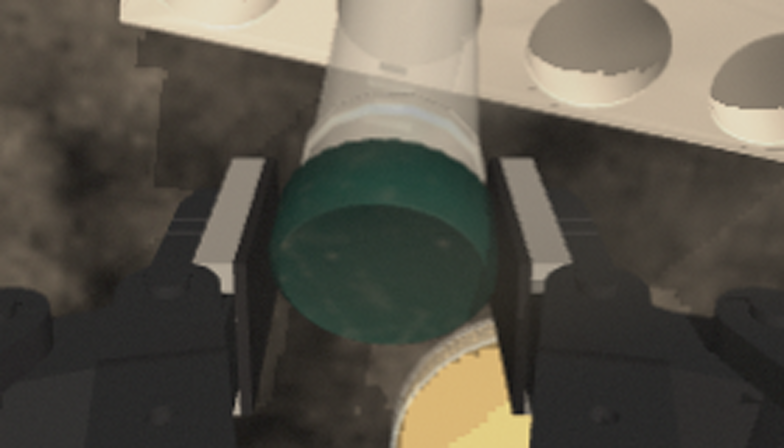

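>>> drive_tool --deltas '[0,0,0,8,0,0,0,16,0,0,0,24,0,0,0,32]'

```text
t: 3.65
tcp_pos: [0.5053, -0.1241, 0.1194]
tool_rot: [0.977, -0.213, -0.001, -0.0]
force: [0.6, -0.8, 0.6]
finger_gap: 0.395
```

```bash
python3 st.py
```

```text
t 3.65 tcp [ 0.5053 -0.1241  0.1194] psi(cw+) 20.1 F [ 0.6 -0.8  0.6] T [ 0.531 -0.421  0.294] gap 33.7 q6 1.54 tilt [-0.003 -0.    -1.   ]
```

>>> drive_tool --deltas '[0,0,0,8,0,0,0,16]'

```text
t: 3.85
tcp_pos: [0.5052, -0.124, 0.1196]
tool_rot: [0.938, -0.348, -0.001, -0.0]
force: [0.5, -0.3, -0.6]
finger_gap: 0.4
```

```bash
python3 st.py
```

```text
t 3.85 tcp [ 0.5052 -0.124   0.1196] psi(cw+) 36.2 F [ 0.5 -0.3 -0.6] T [ 0.382 -0.468  0.242] gap 34.2 q6 1.83 tilt [-0.003  0.    -1.   ]
```

```bash
cat >> st.py <<'E'
A=np.array([-.342,.027,.939]); print('T.A',(s['ft_torque']@A).round(3))
E
```

>>> drive_tool --deltas '[0,0,0,8,0,0,0,12]'

```text
t: 4.05
tcp_pos: [0.5054, -0.1235, 0.12]
tool_rot: [0.896, -0.444, -0.001, -0.001]
force: [-0.4, 0.5, 2.3]
finger_gap: 0.394
```

```bash
python3 st.py;python3 - <<'E'
from h import *
s=snap('wrist','w5')
cv2.imwrite('pics/w5z.png',cv2.resize(s['frame'][180:340,180:460],None,fx=2.8,fy=2.8,interpolation=cv2.INTER_CUBIC)[...,::-1])
E
```

```text
t 4.05 tcp [ 0.5054 -0.1235  0.12  ] psi(cw+) 48.3 F [-0.4  0.5  2.3] T [ 0.589 -0.531  0.386] gap 33.6 q6 2.04 tilt [-0.003 -0.    -1.   ]
T.A 0.147
```

View pics/w5z.png

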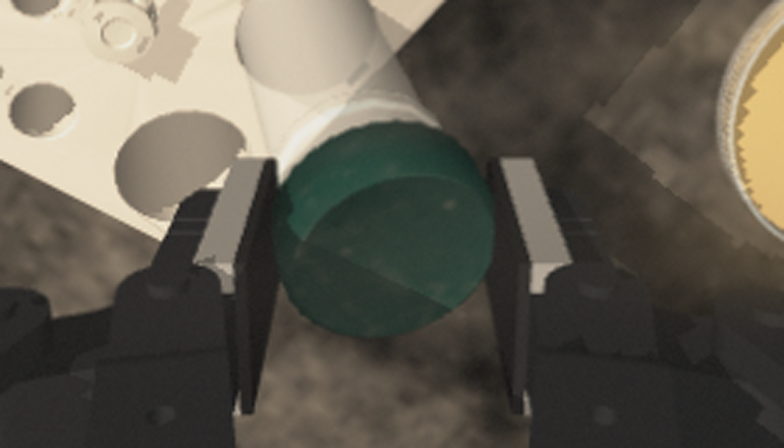

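>>> drive_tool --deltas '[0,0,0,0,0,0,0,0,0,0,0.2,-8.5,0,0,0.2,-17,0,0,0.2,-25.5,0,0,0.2,-34,0,0,0.2,-42.5,0,0,0.2,-51,0,0,0.2,-59.5,0,0,0.2,-68,0,0,0.2,-76.5,0,0,0.2,-85]' --hand 5

```text
t: 5.3
tcp_pos: [0.505, -0.1233, 0.1178]
tool_rot: [0.96, 0.281, -0.001, -0.002]
force: [-0.1, -0.1, -0.0]
finger_gap: 0.587
```

```bash
python3 st.py .505 -.1235 .118;python3 - <<'E'
from fit import *
s=snap('wrist','w6')
c=w2px(s,[.504,-.1233,.130]).astype(int); print(c,fit2(s,tuple(c),(.504,-.1233,.130)))
cv2.imwrite('pics/w6z.png',cv2.resize(s['frame'][180:340,180:460],None,fx=2.8,fy=2.8,interpolation=cv2.INTER_CUBIC)[...,::-1])
E
```

```text
t 5.3 tcp [ 0.505  -0.1233  0.1178] psi(cw+) -37.1 F [-0.1 -0.1 -0. ] T [ 0.048  0.027 -0.011] gap 50.1 q6 0.54 tilt [-0.001 -0.004 -1.   ]
delta cm tool [-0.01  0.02 -0.02]
T.A -0.026
[319 267] (array([ 0.5037, -0.1238,  0.1294]), np.float64(367.9), np.float64(4993.0))
```

View pics/w6z.png

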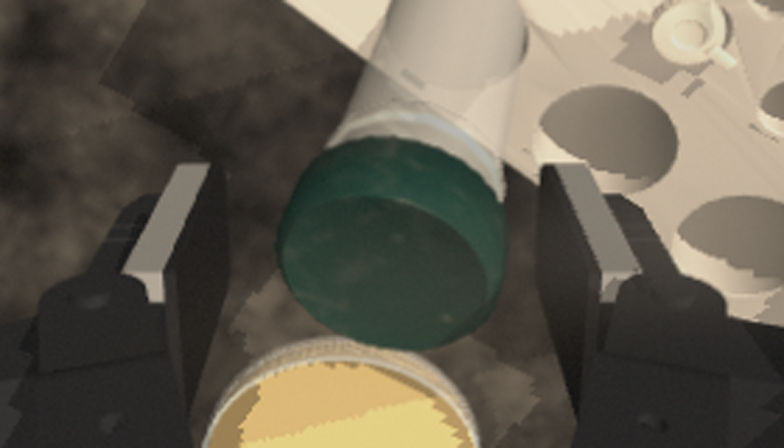

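>>> drive_tool --deltas '[0,0,0.1,0,0,0,0.1,0,0,0,0.1,0,0,0,0.1,8,0,0,0.1,16,0,0,0.1,24]' --hand 2.5

```text
t: 5.95
tcp_pos: [0.5061, -0.1241, 0.1167]
tool_rot: [0.997, 0.074, -0.0, -0.001]
force: [3.1, -3.5, -1.9]
finger_gap: 0.397
```

```bash
python3 st.py
```

```text
t 5.95 tcp [ 0.5061 -0.1241  0.1167] psi(cw+) -12.9 F [ 3.1 -3.5 -1.9] T [-0.175 -0.446  0.216] gap 33.9 q6 0.97 tilt [-0.    -0.001 -1.   ]
T.A 0.251
```

>>> drive_tool --deltas '[0,0,0,8,0,0,0,16]'

```text
t: 6.15
tcp_pos: [0.5064, -0.1242, 0.1162]
tool_rot: [0.998, -0.069, 0.0, -0.001]
force: [2.9, -3.3, -3.1]
finger_gap: 0.395
```

```bash
python3 st.py
```

```text
t 6.15 tcp [ 0.5064 -0.1242  0.1162] psi(cw+) 3.4 F [ 2.9 -3.3 -3.1] T [-0.15  -0.533  0.225] gap 33.8 q6 1.25 tilt [ 0.    -0.001 -1.   ]
T.A 0.248
```

```bash
python3 - <<'E'
from fit import *
s=snap('wrist','w7')
cv2.imwrite('pics/w7z.png',cv2.resize(s['frame'][180:340,180:460],None,fx=2.8,fy=2.8,interpolation=cv2.INTER_CUBIC)[...,::-1])
E
```

```text
(no output)
```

View pics/w7z.png

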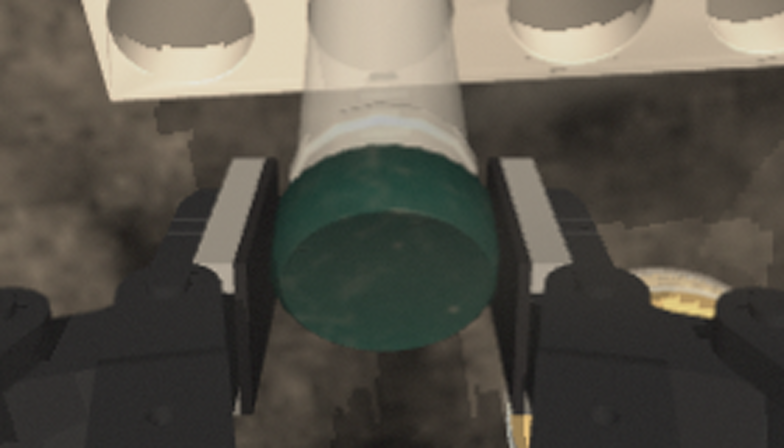

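```bash
cat > rot.py <<'E'
from fit import *
def top(s,c,N=160):
    # refine centre using fit2 is caller's job; c = cap mid centre
    g=np.linspace(-.0175,.0175,N); g2=g
    k=np.array([[-.015,-.015],[.015,-.015],[.015,.015],[-.015,.015]])
    src=np.array([w2px(s,c+.006*A+a*E1+b*E2) for a,b in k],np.float32)
    dst=((k/.0175*.5+.5)*N).astype(np.float32)
    H=cv2.getPerspectiveTransform(src,dst)
    im=cv2.warpPerspective(s['frame'],H,(N,N),flags=cv2.INTER_CUBIC)
    return im
def feat(im):
    g=im.astype(np.float32).mean(2); N=g.shape[0]
    p=cv2.warpPolar(g,(40,360),(N/2,N/2),N/2*0.88,cv2.WARP_POLAR_LINEAR)
    p=p-cv2.GaussianBlur(p,(0,0),8); return np.clip(p,-6,12)[:,8:]
E
python3 - <<'E'
from rot import *
cs={'w1':(.5028,-.1232,.1320),'w2':(.5027,-.1232,.1320),'w3':(.503,-.1232,.132),'w4':(.503,-.1232,.1315),'w5':(.503,-.1232,.130),'w6':(.5037,-.1236,.1294),'w7':(.504,-.1236,.129)}
ims=[]
for f,c in cs.items():
    s=load(f); p=tuple(w2px(s,np.array(c)).astype(int))
    if f in('w3','w4','w5','w7'):  c1=np.array(c)
    else: c1=fit2(s,p,c,45)[0]
    im=top(s,c1); e=cv2.convertScaleAbs(im,alpha=2.2); cv2.putText(e,f,(2,14),0,.5,(255,255,0)); ims.append(e)
o=np.vstack([np.hstack(ims[:4]),np.hstack(ims[4:]+[ims[0]*0])])
cv2.imwrite('pics/tops.png',o[...,::-1])
E
```

```text
(no output)
```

View pics/tops.png

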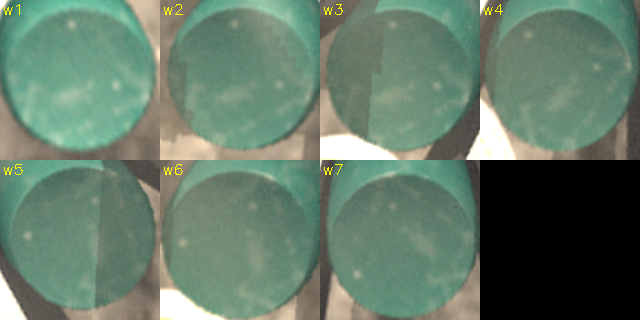

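>>> drive_tool --deltas '[0,0,0,8,0,0,0,16]'

```text
t: 6.4
tcp_pos: [0.5067, -0.1244, 0.1157]
tool_rot: [0.978, -0.211, 0.0, -0.001]
force: [0.4, -1.3, 0.2]
finger_gap: 0.396
```

```bash
python3 st.py
```

```text
t 6.4 tcp [ 0.5067 -0.1244  0.1157] psi(cw+) 19.9 F [ 0.4 -1.3  0.2] T [ 0.051 -0.345  0.291] gap 33.8 q6 1.54 tilt [ 0.    -0.001 -1.   ]
T.A 0.246
```

>>> drive_tool --deltas '[0,0,0,8,0,0,0,16]'

```text
t: 6.6
tcp_pos: [0.5068, -0.1244, 0.1157]
tool_rot: [0.938, -0.346, 0.0, -0.001]
force: [0.3, -1.5, 1.6]
finger_gap: 0.396
```

```bash
python3 st.py; cat >> rot.py <<'E'
def show(f,c,free=False):
    s=snap('wrist',f); c=np.array(c)
    if free:
        p=tuple(w2px(s,c).astype(int)); r=fit2(s,p,c,45); print(r); c=r[0]
    im=top(s,c); e=cv2.resize(cv2.convertScaleAbs(im,alpha=2.2),None,fx=2,fy=2)
    z=cv2.resize(s['frame'][180:340,180:460],(560,320))
    cv2.imwrite('pics/%s_t.png'%f,np.hstack([e[:320],z])[:, :800][...,::-1])
E
python3 -c "
from rot import *
show('w8',(.504,-.1236,.1285))"
```

```text
t 6.6 tcp [ 0.5068 -0.1244  0.1157] psi(cw+) 36.1 F [ 0.3 -1.5  1.6] T [ 0.302 -0.478  0.37 ] gap 33.8 q6 1.82 tilt [-0.    -0.002 -1.   ]
T.A 0.231
```

View pics/w8_t.png

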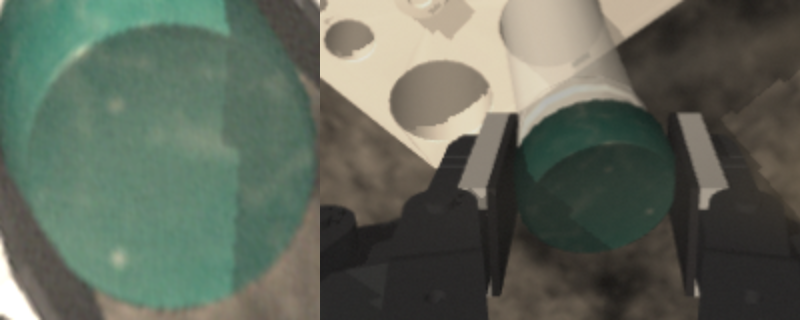

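>>> drive_tool --deltas '[0,0,0,0,0,0,0,0,0,0,0.05,-8.5,0,0,0.05,-17,0,0,0.05,-25.5,0,0,0.05,-34,0,0,0.05,-42.5,0,0,0.05,-51,0,0,0.05,-59.5,0,0,0.05,-68,0,0,0.05,-76.5,0,0,0.05,-82]' --hand 5

```text
t: 7.85
tcp_pos: [0.5064, -0.1238, 0.115]
tool_rot: [0.935, 0.356, 0.0, -0.001]
force: [0.2, -0.8, -0.6]
finger_gap: 0.586
```

```bash
python3 st.py .505 -.1238 .1155; python3 -c "
from rot import *
show('w9',(.504,-.1236,.1285),True)"
```

```text
t 7.85 tcp [ 0.5064 -0.1238  0.115 ] psi(cw+) -46.1 F [ 0.2 -0.8 -0.6] T [ 0.017 -0.015  0.004] gap 50.0 q6 0.39 tilt [ 0.002 -0.002 -1.   ]
delta cm tool [-0.1  -0.1  -0.05]
T.A -0.002
(array([ 0.5027, -0.125 ,  0.1244]), np.float64(413.7), np.float64(5120.0))
```

View pics/w9_t.png

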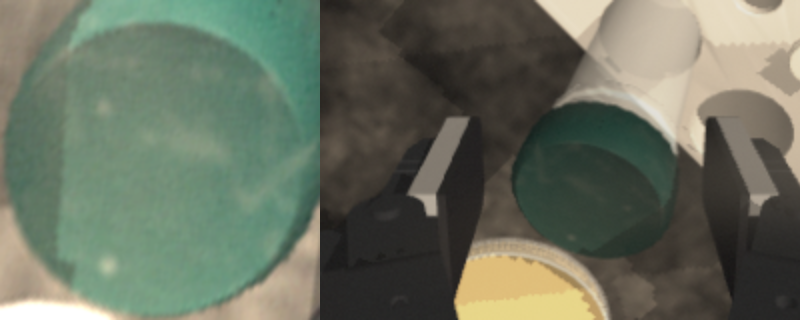

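>>> drive_tool --deltas '[-0.05,0,0,0,-0.05,0,0,0,-0.05,0,0,0,-0.05,0,0,8,-0.05,0,0,16]' --hand 2.5

```text
t: 8.4
tcp_pos: [0.5062, -0.1243, 0.1153]
tool_rot: [0.975, 0.22, 0.0, -0.001]
force: [1.3, -0.9, 1.7]
finger_gap: 0.4
```

```bash
python3 st.py
```

```text
t 8.4 tcp [ 0.5062 -0.1243  0.1153] psi(cw+) -29.9 F [ 1.3 -0.9  1.7] T [-0.107 -0.308  0.174] gap 34.1 q6 0.67 tilt [ 0.001 -0.002 -1.   ]
T.A 0.192
```

>>> drive_tool --deltas '[0,0,0,8,0,0,0,12]'

```text
t: 8.6
tcp_pos: [0.5063, -0.1243, 0.1152]
tool_rot: [0.993, 0.115, 0.0, -0.001]
force: [1.2, 0.2, -0.7]
finger_gap: 0.396
```

```bash
python3 st.py;  python3 -c "
from rot import *
show('w10',(.504,-.1236,.1280))"
```

```text
t 8.6 tcp [ 0.5063 -0.1243  0.1152] psi(cw+) -17.7 F [ 1.2  0.2 -0.7] T [ 0.155 -0.195  0.164] gap 33.8 q6 0.88 tilt [ 0.001 -0.002 -1.   ]
T.A 0.095
```

View pics/w10_t.png

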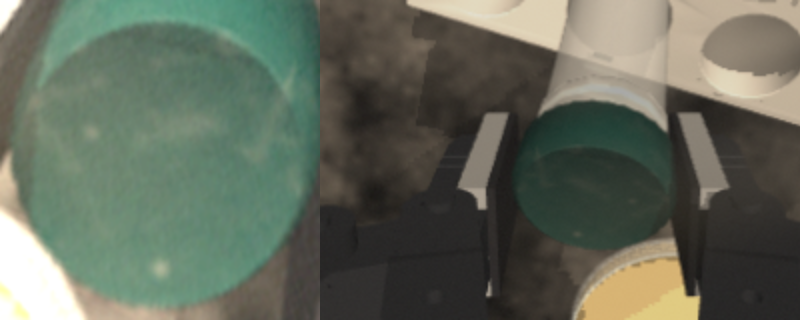

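>>> drive_tool --deltas '[0,0,0,6,0,0,0,12]'

```text
t: 8.85
tcp_pos: [0.5068, -0.1244, 0.1147]
tool_rot: [1.0, 0.008, 0.001, -0.001]
force: [1.3, -1.1, -3.4]
finger_gap: 0.394
```

```bash
python3 st.py
```

```text
t 8.85 tcp [ 0.5068 -0.1244  0.1147] psi(cw+) -5.4 F [ 1.3 -1.1 -3.4] T [-0.1   -0.325  0.213] gap 33.6 q6 1.09 tilt [ 0.001 -0.002 -1.   ]
T.A 0.226
```

>>> drive_tool --deltas '[0,0,0,5,0,0,0,8]'

```text
t: 9.05
tcp_pos: [0.507, -0.1244, 0.1144]
tool_rot: [0.998, -0.062, 0.001, -0.001]
force: [1.8, -1.2, -2.4]
finger_gap: 0.392
```

```bash
python3 st.py;  python3 -c "
from rot import *
show('w11',(.504,-.1236,.1280))"
```

```text
t 9.05 tcp [ 0.507  -0.1244  0.1144] psi(cw+) 2.6 F [ 1.8 -1.2 -2.4] T [ 0.205 -0.398  0.242] gap 33.5 q6 1.24 tilt [ 0.001 -0.003 -1.   ]
T.A 0.147
```

View pics/w11_t.png

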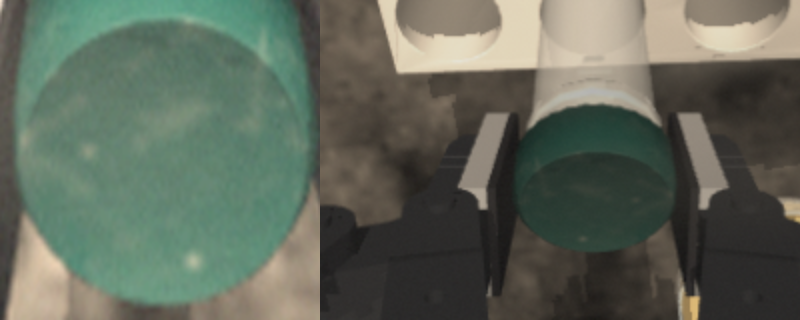

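>>> drive_tool --deltas '[0,0,0,5,0,0,0,8]'

```text
t: 9.3
tcp_pos: [0.507, -0.1245, 0.1141]
tool_rot: [0.991, -0.132, 0.0, -0.001]
force: [0.1, -1.5, -1.2]
finger_gap: 0.393
```

```bash
python3 st.py;  python3 -c "
from rot import *
show('w12',(.504,-.1236,.1280))"
```

```text
t 9.3 tcp [ 0.507  -0.1245  0.1141] psi(cw+) 10.7 F [ 0.1 -1.5 -1.2] T [-0.161 -0.061  0.4  ] gap 33.6 q6 1.38 tilt [ 0.001 -0.002 -1.   ]
T.A 0.429
```

View pics/w12_t.png

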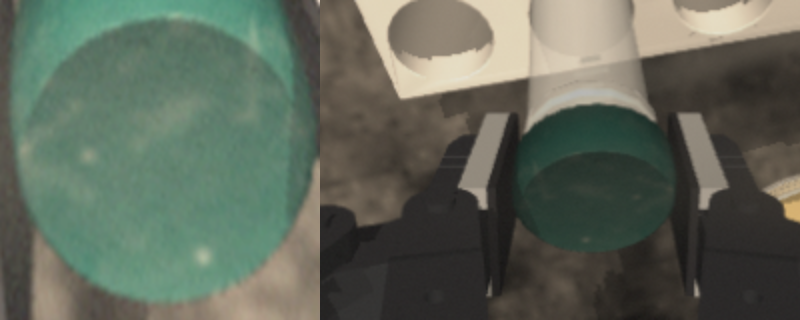

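>>> drive_tool --deltas '[0,0,0,3,0,0,0,6]'

```text
t: 9.55
tcp_pos: [0.5078, -0.1251, 0.1142]
tool_rot: [0.983, -0.183, 0.001, -0.001]
force: [1.6, -1.3, -2.3]
finger_gap: 0.396
```

```bash
python3 st.py;  python3 -c "
from rot import *
show('w13',(.504,-.1236,.1280))"
```

```text
t 9.55 tcp [ 0.5078 -0.1251  0.1142] psi(cw+) 16.6 F [ 1.6 -1.3 -2.3] T [-0.213 -0.31   0.347] gap 33.8 q6 1.48 tilt [ 0.002 -0.002 -1.   ]
T.A 0.391
```

View pics/w13_t.png

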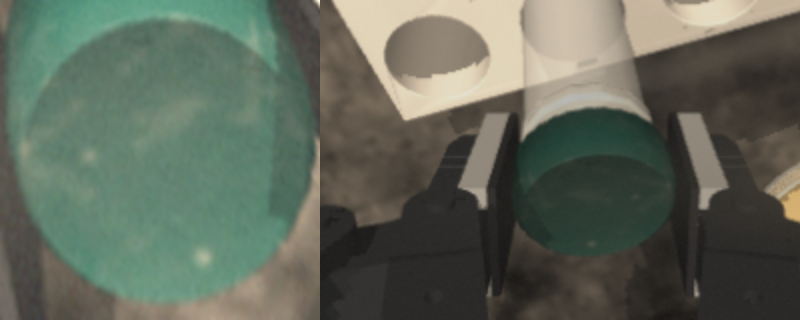

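>>> drive_tool --deltas '[0,0,0,0,0,0,0,0,0,0,-4,-8,0,0,-5.5,-16,0,0,-5.5,-16]' --hand 6

```text
t: 10.1
tcp_pos: [0.5086, -0.1254, 0.1712]
tool_rot: [0.999, -0.045, 0.003, 0.0]
force: [1.0, -0.6, -1.1]
finger_gap: 0.706
```

```bash
python3 st.py .496 -.248 .15;  python3 -c "
from rot import *
show('w14',(.504,-.1236,.1280),True)"
```

```text
t 10.1 tcp [ 0.5086 -0.1254  0.1712] psi(cw+) 0.7 F [ 1.  -0.6 -1.1] T [ 0.014  0.029 -0.02 ] gap 60.3 q6 1.2 tilt [ 0.006  0.    -1.   ]
delta cm tool [-0.16 12.32  2.12]
T.A -0.022
(array([ 0.504 , -0.1233,  0.1281]), np.float64(278.3), np.float64(2653.0))
```

View pics/w14_t.png

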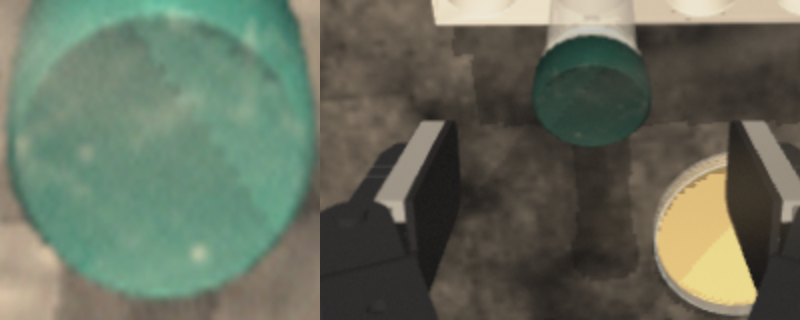

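>>> drive_tool --deltas '[0,4,0,-8,-0.1,8,0,-16,-0.15,12.3,0,-24,-0.15,12.3,1,-32,-0.15,12.3,2,-40,-0.15,12.3,2,-48,-0.15,12.3,2,-48]'

```text
t: 10.85
tcp_pos: [0.4934, -0.2465, 0.1477]
tool_rot: [0.932, 0.363, 0.001, -0.002]
force: [-0.1, 0.2, 0.2]
finger_gap: 0.702
```

```bash
python3 st.py .496 -.248 .116;  python3 -c "
from rot import *
show('r1',(.4936,-.247,.130),True)"
```

```text
t 10.85 tcp [ 0.4934 -0.2465  0.1477] psi(cw+) -47.0 F [-0.1  0.2  0.2] T [ 0.039 -0.052 -0.034] gap 60.0 q6 0.16 tilt [ 0.003 -0.002 -1.   ]
delta cm tool [0.08 0.29 3.17]
T.A -0.047
(array([ 0.4932, -0.2472,  0.1297]), np.float64(359.3), np.float64(3523.0))
```

View pics/r1_t.png

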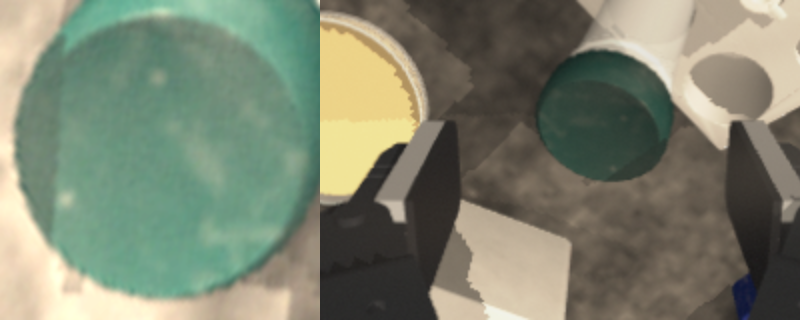

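>>> drive_tool --deltas '[0.08,0.28,2,0,0.08,0.28,3.2,0,0.08,0.28,3.2,0]'

```text
t: 11.2
tcp_pos: [0.4949, -0.2468, 0.1143]
tool_rot: [0.933, 0.361, -0.0, -0.003]
force: [-0.9, -0.5, 0.1]
finger_gap: 0.699
```

>>> drive_tool --deltas '[0,0,0,0,0,0,0,0,0,0,0,0,0,0,0,8,0,0,0,16,0,0,0,24,0,0,0,32,0,0,0,40]' --hand 2.5

```text
t: 12.0
tcp_pos: [0.4961, -0.2478, 0.1148]
tool_rot: [1.0, 0.017, 0.0, -0.002]
force: [2.5, -1.1, -3.4]
finger_gap: 0.392
```

```bash
python3 st.py ;  python3 -c "
from rot import *
show('r2',(.4936,-.247,.129))"
```

```text
t 12.0 tcp [ 0.4961 -0.2478  0.1148] psi(cw+) -6.5 F [ 2.5 -1.1 -3.4] T [-0.032 -0.555  0.198] gap 33.5 q6 0.87 tilt [ 0.    -0.004 -1.   ]
T.A 0.182
```

View pics/r2_t.png

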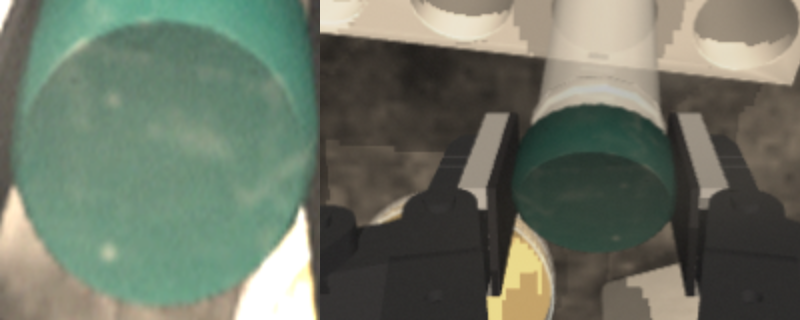

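>>> drive_tool --deltas '[0,0,0,8,0,0,0,16,0,0,0,24,0,0,0,32]'

```text
t: 12.45
tcp_pos: [0.496, -0.2476, 0.1153]
tool_rot: [0.965, -0.262, -0.001, -0.002]
force: [0.7, -1.1, 0.6]
finger_gap: 0.394
```

```bash
python3 st.py
```

```text
t 12.45 tcp [ 0.496  -0.2476  0.1153] psi(cw+) 25.9 F [ 0.7 -1.1  0.6] T [ 0.546 -0.414  0.322] gap 33.6 q6 1.43 tilt [-0.002 -0.004 -1.   ]
T.A 0.105
```

>>> drive_tool --deltas '[0,0,0,7,0,0,0,14]'

```text
t: 12.65
tcp_pos: [0.496, -0.2474, 0.1154]
tool_rot: [0.926, -0.379, -0.001, -0.002]
force: [-1.0, -1.5, -0.0]
finger_gap: 0.391
```

```bash
python3 st.py ;  python3 -c "
from rot import *
show('r3',(.4938,-.247,.128))"
```

```text
t 12.65 tcp [ 0.496  -0.2474  0.1154] psi(cw+) 40.0 F [-1.  -1.5 -0. ] T [ 0.192 -0.093  0.361] gap 33.4 q6 1.68 tilt [-0.003 -0.004 -1.   ]
T.A 0.271
```

View pics/r3_t.png

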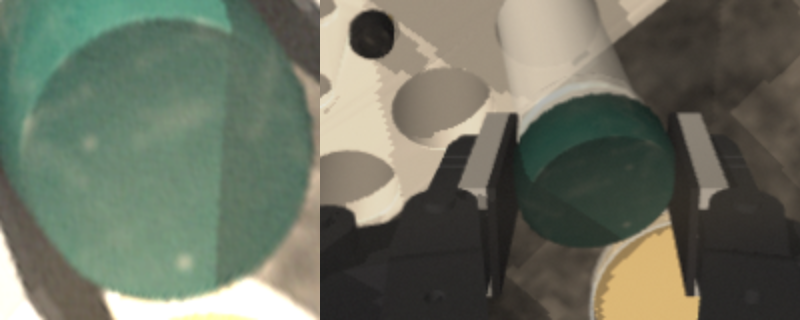

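>>> drive_tool --deltas '[0,0,0,0,0,0,0,0,0,0,0.05,-8.5,0,0,0.05,-17,0,0,0.05,-25.5,0,0,0.05,-34,0,0,0.05,-42.5,0,0,0.05,-51,0,0,0.05,-51]' --hand 5

```text
t: 13.6
tcp_pos: [0.4955, -0.2471, 0.1152]
tool_rot: [0.998, 0.056, -0.0, -0.003]
force: [-0.9, 0.1, 0.4]
finger_gap: 0.589
```

>>> drive_tool --deltas '[0,0,0,0,0,0,0,0,0,0,0,0,0,0,0,8]' --hand 2.5

```text
t: 14.0
tcp_pos: [0.4957, -0.2477, 0.1156]
tool_rot: [1.0, -0.016, -0.0, -0.002]
force: [1.1, -3.5, -2.1]
finger_gap: 0.4
```

```bash
python3 st.py ;  python3 -c "
from rot import *
show('r4',(.4938,-.247,.128))"
```

```text
t 14.0 tcp [ 0.4957 -0.2477  0.1156] psi(cw+) -2.7 F [ 1.1 -3.5 -2.1] T [-0.312 -0.231  0.189] gap 34.2 q6 0.93 tilt [-0.    -0.004 -1.   ]
T.A 0.278
```

View pics/r4_t.png

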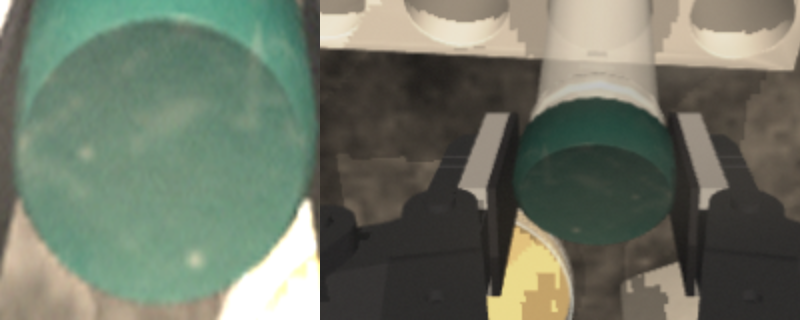

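>>> drive_tool --deltas '[0,0,0,4,0,0,0,8]'

```text
t: 14.25
tcp_pos: [0.4961, -0.248, 0.1152]
tool_rot: [0.996, -0.088, 0.0, -0.002]
force: [-0.9, -3.0, -0.8]
finger_gap: 0.392
```

```bash
python3 st.py ;  python3 -c "
from rot import *
show('r5',(.4938,-.247,.128))"
```

```text
t 14.25 tcp [ 0.4961 -0.248   0.1152] psi(cw+) 5.6 F [-0.9 -3.  -0.8] T [-0.383  0.056  0.365] gap 33.5 q6 1.08 tilt [-0.    -0.003 -1.   ]
T.A 0.475
```

>>> drive_tool --deltas '[0,0,0,3,0,0,0,6]'

```text
t: 14.5
tcp_pos: [0.4975, -0.2485, 0.1153]
tool_rot: [0.99, -0.14, 0.002, -0.001]
force: [4.0, -1.7, -2.0]
finger_gap: 0.394
```

```bash
python3 st.py ;  python3 -c "
from rot import *
show('r6',(.4938,-.247,.128))
cv2.imwrite('pics/r56.png',np.hstack([cv2.imread('pics/r%d_t.png'%i)[:,:390] for i in (5,6)]))"
```

```text
t 14.5 tcp [ 0.4975 -0.2485  0.1153] psi(cw+) 11.7 F [ 4.  -1.7 -2. ] T [-0.191 -0.584  0.36 ] gap 33.7 q6 1.18 tilt [ 0.003 -0.003 -1.   ]
T.A 0.388
```

View pics/r56.png

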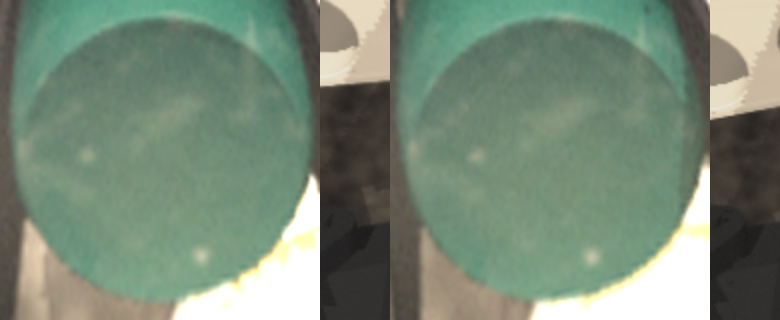

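>>> drive_tool --deltas '[0,0,0,0,0,0,0,0,0,0,0,0,0,0,-4,0,0,0,-8,0,0,-3,-12,0,0,-6,-14,0,0,-6,-14,0]' --hand 6.5

```text
t: 15.35
tcp_pos: [0.5155, -0.1889, 0.259]
tool_rot: [0.99, -0.139, 0.004, -0.001]
force: [-0.7, -0.4, -0.3]
finger_gap: 0.762
```

```bash
python3 st.py; python3 - <<'E'
from rot import *
s=snap('wrist','f1'); ims=[]
for c in [(.504,-.1234,.1281),(.4945,-.247,.128)]:
    p=tuple(w2px(s,np.array(c)).astype(int)); r=fit2(s,p,c,40); print(p,r)
    ims.append(cv2.convertScaleAbs(cv2.resize(top(s,r[0]),(320,320)),alpha=2.2))
cv2.imwrite('pics/f1_t.png',np.hstack(ims)[...,::-1])
a=load('scene0'); b=snap('scene','f_scene'); b2=snap('side','f_side')
cv2.imwrite('pics/f_cmp.png',np.vstack([np.hstack([load('side0')['frame'][130:340,200:460],b2['frame'][130:340,200:460]]),np.hstack([a['frame'][150:330,260:520],b['frame'][150:330,260:520]])])[...,::-1])
E
```

```text
t 15.35 tcp [ 0.5155 -0.1889  0.259 ] psi(cw+) 11.5 F [-0.7 -0.4 -0.3] T [-0.009  0.046 -0.026] gap 65.1 q6 1.29 tilt [ 0.009 -0.003 -1.   ]
T.A -0.021
(np.int64(248), np.int64(217)) (array([ 0.5041, -0.1226,  0.1281]), np.float64(146.5), np.float64(1256.0))
(np.int64(391), np.int64(189)) (array([ 0.494 , -0.2469,  0.1281]), np.float64(180.5), np.float64(1303.0))
```

View pics/f1_t.png

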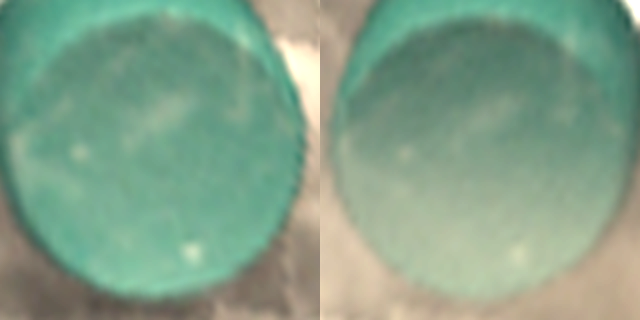

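View pics/f_cmp.png

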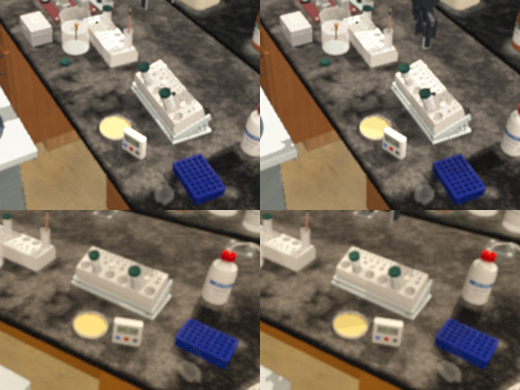

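```bash
python3 -c "
from station import manip
print(manip.sign_off())"
```

```text
the job is handed in; nothing more can be done
None
```

Both caps are screwed down to their stops, and I handed the job in at about 15.5 s of the 64 s. I turned them clockwise at a 20 N grip with the tool pointing straight down: the left about 3.4 rad over three grips, the right about 1.6 rad over two.

**Stops:** At the end of each cap, the last 6° turn slipped on the cap. The specks on the cap top stayed put and the measured torque levelled off around 0.4 N m. The highest single reading was 0.475 N m, on the right, below the 0.55 N m at which the tube holes slip.

**Final views:** The two caps fit to the same height (0.1281 m) with matching speck angles, in line with the drop I expected. I did not measure tube twist directly. I infer there was none from the torque staying under 0.55 N m and the caps not moving at the end.

**Bystanders:** By eye, nothing has moved in the before-and-after scene and side pictures. The gripper was open and clear of everything at TCP height 0.26 m.

**Disagreements:**
- One mid-job height fit of the left cap, taken with the fingers close round it, read 0.1244 m. I took it as an outlier, because the later clear views gave 0.1281 m.
- The torque readings while turning were noisy, 0.08 to 0.28 N m against a nominal friction of 0.08 N m. I therefore relied mainly on the specks to judge the stops.

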